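Ease open the counterweighted centrifuge lid and balance the rotor

TASK

The small round centrifuge on the cart has one tube in its rotor and needs its partner before it can spin. Lift the counterweighted lid by its front pull past its balance point and ease it on until its bar just comes to rest on the rubber stop behind (its height is set differently each time, so feel for it): never let the lid swing free, never press hard on the stop, and let go so that it stands open by itself. Then lift the tube out of the rack and lower it upright, gently and all the way to the bottom before letting go, into the rotor bucket straight opposite the tube already there, leaving that tube, the open lid and the things round about undisturbed.

Things in the scene. Friction and masses are not known exactly. Their poses are not given: they have to be found in the camera images.
- spinner: small round bench centrifuge, fixed to the cart: white drum 156 mm in diameter with its rim 95 mm above the surface, a low grey control panel in front (reaching 96 mm from the drum's axis, 105 mm with its knob, up to 52 mm high), a white housing 50 mm high behind. Origin on the drum's axis at its underside; x points from the front (pull side) to the back (hinge side), y to its left, z up
- spinner_lid (a joint): angle of the lid (rad): 0 closed, grows as the front of the lid rises. The lid is a clear dome 49 mm high with a grey rim ring, 0.7 to 1.05 kg with its counterweight. Below about 0.83 rad it falls shut (0.3 to 0.4 N m when closed), beyond that the counterweight pulls it open with up to 0.35 N m; hinge friction about 0.03 N m
- lid_bar (a point): centre of the counterweight, a steel bar 24 mm thick, 92 mm long, on cranked arms 56 mm from the hinge axis (closed: 20 mm behind and 52 mm above it). With the lid open it rests on a rubber-tipped screw, the stop, on the rear housing. The screw's set height is not reported: the bar meets it anywhere from 1.33 to 1.64 rad. The rubber gives: about 0.5 N per mm at the pull
- lid_grip (a point): centre of the lid's front pull, a grey roller 18 mm in diameter and 16 mm long (along the spinner's y) on a neck 14 mm wide, 107 mm in front of the drum's axis and 104 mm above the surface when closed. It goes round the hinge with the lid, on a radius of 195 mm; gripped on its two flat ends (fingers closing along the spinner's y) it turns between the pads
- lid_hinge (a point): middle of the lid's hinge axis, 88 mm behind the drum's axis and 99 mm above the surface; the axis lies along the spinner's y. The screen of the cart hangs behind it: its lower edge is 0.30 m above the surface and about 0.65 m ahead of the robot's base, so a wrist that leans back towards the robot is safest when the lid stands up
- rotor: the swing-out rotor inside the drum, standing still and held by its brake: steel hub with four aluminium buckets hanging on a circle of 40 mm radius. Origin on the drum's axis 19 mm above the surface; z up, x towards bucket2. It starts turned by up to 65 degrees either way from the position in which bucket0 is frontmost
- bucket0 (a point): centre of the mouth of rotor bucket 0, 89 mm above the surface: round upright hole, 18 mm across (flared to about 22 mm at the mouth), 54 mm deep. Straight opposite bucket2; the sample tube belongs in it
- bucket1 (a point): centre of the mouth of rotor bucket 1, 89 mm above the surface: round upright hole, 18 mm across (flared to about 22 mm at the mouth), 54 mm deep. Empty, a quarter turn from bucket0
- bucket2 (a point): centre of the mouth of rotor bucket 2, 89 mm above the surface: round upright hole, 18 mm across (flared to about 22 mm at the mouth), 54 mm deep. The balance tube stands in this one
- bucket3 (a point): centre of the mouth of rotor bucket 3, 89 mm above the surface: round upright hole, 18 mm across (flared to about 22 mm at the mouth), 54 mm deep. Empty, a quarter turn from bucket0
- sample_tube: closed sample tube, 15 mm in diameter and 99 mm long, 16 g, with a cap on its top 26 mm; stands upright in the tube rack. Origin at the centre of its bottom, z along the tube towards the cap
- balance_tube: the same kind of tube, standing in bucket2 of the rotor with its top about 45 mm above the bucket's mouth. Origin at the centre of its bottom, z towards the cap
- tube_rack: white plastic tube rack, 62 x 90 x 52 mm (x, y, z), fixed, with 2 x 3 holes 17.5 mm wide in its top plate, 26 mm apart; tubes stand on its base plate 6 mm above the surface. The sample tube stands in the middle hole of the row at x = +13 mm. Origin at the centre of its underside
- cup: closed specimen cup, 58 mm in diameter, 70 mm high; bystander, origin under its centre
- tape: roll of tape lying flat, 64 mm in diameter, 19 mm high; bystander, origin under its centre
- holder: empty clear needle holder lying down, 54 x 26 x 26 mm; bystander, origin under its centre
- mouse: computer mouse, 104 x 57 x 37 mm; bystander, origin under its centre
- timer: square bench timer with a dial on top, 62 x 62 x 36 mm; bystander, origin under its centre

How it is judged:
On the way, in this order (a step that is already met when the one before it is completed fails the run):
1. the lid stands open by itself: beyond 0.95 rad, at rest, touched by neither fingers nor arm (value of joint spinner_lid above 0.95 rad and velocity of joint spinner_lid between -0.05 and 0.05 rad/s and contact force between each of the fingers, the arm and spinner_lid below 0.05 N), for 0.3 s.
2. the sample tube is down in the bucket opposite the balance tube (horizontal distance between sample_tube and bucket0 below 0.004 m and z of sample_tube in the frame of bucket0 below -0.049 m and angle between sample_tube's own z axis and vertical below 0.08 rad), for 0.2 s.
At the end, for the whole second after the job is handed in: the lid stands open at rest (beyond 0.95 rad), the sample tube has been let go and stands still and upright (within 0.08 rad) in bucket0, its bottom within 4 mm of the bucket's axis and within 5 mm of its floor, and the balance tube is still fully down in bucket2 (all of step 2 and value of joint spinner_lid above 0.95 rad and velocity of joint spinner_lid between -0.05 and 0.05 rad/s and contact force between the fingers and sample_tube below 0.05 N and linear speed of sample_tube below 0.02 m/s and horizontal distance between balance_tube and bucket2 below 0.004 m and z of balance_tube in the frame of bucket2 below -0.049 m); the robot touches nothing.
It fails at once if the lid swings free (faster than 1.4 rad/s) (velocity of joint spinner_lid above 1.4 rad/s or velocity of joint spinner_lid below -1.4 rad/s).
It fails at once if the lid is pressed or dropped hard on its stop (over 25 N) (contact force between spinner_lid and spinner above 25 N).
It fails at once if the sample tube is forced against the rotor (over 25 N) (contact force between sample_tube and rotor above 25 N).
It fails at once if the sample tube is let go in or over its bucket while more than 20 mm off the bottom (horizontal distance between sample_tube and bucket0 below 0.012 m and z of sample_tube in the frame of bucket0 between -0.034 and 0.03 m and contact force between the fingers and sample_tube below 0.02 N).
It fails at once if the balance tube is shifted by over 10 mm, or a bystander by over 30 mm (distance of balance_tube from where it was at the start of the episode above 0.01 m or distance of any of cup, tape, holder, mouse, timer from where it was at the start of the episode above 0.03 m).
It also fails if it takes over 72 s, if anything falls off the work surface, if the arm or the gripper's body presses on something with over 40 N, if the wrist force passes 120 N, or if a joint passes its speed limit or range.

ROBOT

A 7-joint arm with a two-finger parallel gripper is mounted at the origin on a cart in front of the work surface, level with it; the furniture and walls round the work are solid. World frame = base frame: x ahead of the robot, y to its left, z up, the work surface at z = 0. Lengths are in m, angles in rad, forces in N, time in s.
With the tool pointing down it reaches from about 0.425 to 0.875 m from the base axis. Payload 4.7 kg.
Tool frame: the origin (TCP) lies between the finger pads; the fingertips stand 17 mm ahead of it and the grasp point (between the pads) lies 2 mm behind it; z points along the fingers, y is the line along which they close (so a half turn about z gives the same grasp; the last joint's range is limited). The gripper opens to 85 mm and grips with 20 to 120 N. Pads are 22 mm wide; open, the fingers measure 114 mm over their backs; the gripper's body (76 mm by 85 mm) begins 54 mm behind the grasp point. The pads swing forward as they close: fully open they stand 13 mm farther back than shut.
Start: joints at [1.213, 0.321, -0.07, 1.45, 0.023, 1.371, -0.057], TCP at [0.236, -0.606, 0.227] pointing down, gripper open.
Joint ranges: [-2.86, 2.86], [-0.3, 2.09], [-1.38, 1.24], [0.06, 2.45], [-1.56, 4.7], [0.09, 2.05], [-2.69, 2.69]. Speed limits (rad/s): [2.57, 2.57, 3.14, 3.14, 3.14, 3.14, 3.14].

INTERFACE

Orientations are given as a rotation vector (axis times angle).
In Python, from station import env gives the robot as it stands.
- The arm moves only by the tool play_rows, never from a script. Its argument "steps" is a list that holds one entry, the list of rows, each a list of 7 numbers: the turn, a rotation vector about the tool's x, y, z in rad, then the shift along the tool's x, y, z in mm, then the finger opening in mm, from 0 to 85.4. A call has 1 to 12 rows; each row shifts and turns the commanded pose from where the row before left it, along the tool's axes as they then stand; what a row does not reach is not made up. A row lasts 1/12 s, in which the tool goes at most 41.7 mm and 7.16 degrees, less where a joint would pass 70% of its speed; a pose out of reach is approached as far as the arm can. A call with a gripper value outside its range is refused whole. The fingers move at their own pace and stop on an object; "force" is the grip in N (left out, the last holds). Time passes only in rows, so rows that do not move let the fingers close. It gives the time, the measured TCP pose, the force, the opening and the grip force at its end, in the units of the state.
- env.get_state(): the state, without advancing time (a new reading comes with each control period).
- env.camera(name): name is "scene" or "top" or "wrist"; returns a dict with "img" (420x560x3 uint8, red, green, blue), "vertical_fov" (degrees; the focal length in pixels is half the picture's height over the tangent of half this angle, whatever the lens; pixels are square), "cx", "cy" (the principal point, pixels), "k1" (the pictures are not rectified: a ray, as slopes to the right and down, at radius r is drawn at 1 + k1 r^2 times it, then the intrinsics apply), "rvec" (rotation vector, rad) and "tvec" (3), from world to camera coordinates, as OpenCV has them. Camera axes: x right, y down, z forward; pixel columns grow to the right and rows downward; lengths in m; the calibration is good to about 2 mm. A picture is of the moment at which its call begins. There is no depth.
- env.sign_off(): hands the job in; it is judged then, once.
The state is a dict: "clock": time; "joints": joint angles; "dq": joint speeds; "joint_efforts": joint torques, N m; "position": TCP position; "tool_rot": TCP orientation; "contact_force": force on the tool from outside, world axes, zero at the start; "wrist_torque": the same for the moment, N m; "finger_gap": finger opening in m; "grasp_force": force on a finger pad.
Only numpy, scipy, OpenCV 4.12 (cv2) and the standard library are available. Lean on these libraries where they do the work, as an engineer would, in place of code of your own. Each camera call takes 0.05 s, during which the arm holds its last target. There are 200 camera calls.

## Working session

There is one attempt and no reset: what is moved stays moved. The work goes in short steps, Python scripts to look and compute and a tool call to move; the robot and the scene stay as the last step left them, time stands still between calls to the robot, and variables do not carry over. Pictures are saved under pics/ and viewed, at most 13 in all, crops included, and the job is handed in when it is done.

Besides the shell and the picture viewer there is one more tool, called as name(argument=value, ...) on one line, values as JSON. play_rows: Moves the arm, as the interface text tells. Its arguments: {"type":"object","properties":{"steps":{"type":"array"},"force":{"type":"number"}},"required":["steps"]}

```bash
mkdir -p pics
cat > h.py <<'E'
import numpy as np, cv2
from scipy.spatial.transform import Rotation as R
from station import env
def cal(c):
    h=c["img"].shape[0]; f=h/2/np.tan(np.radians(c["vertical_fov"])/2)
    return f,c["cx"],c["cy"],c["k1"],R.from_rotvec(np.ravel(c["rvec"])).as_matrix(),np.ravel(c["tvec"])
def proj(c,P):
    f,cx,cy,k,Rm,t=cal(c); p=np.atleast_2d(P)@Rm.T+t; s=p[:,:2]/p[:,2:]
    s=s*(1+k*(s**2).sum(1,keepdims=True)); return s*f+[cx,cy]
def ray(c,u,v):
    f,cx,cy,k,Rm,t=cal(c); K=np.array([[f,0,cx],[0,f,cy],[0,0,1.]])
    s=cv2.undistortPoints(np.array([[[u,v]]],float),K,np.array([k,0,0,0,0.]))[0,0]
    # iterate exactly for r_d = r(1+k r^2)
    d=np.array([(u-cx)/f,(v-cy)/f]); s=d.copy()
    for _ in range(30): s=d/(1+k*(s@s))
    return -Rm.T@t, Rm.T@np.array([s[0],s[1],1])
def onz(c,u,v,z):
    o,d=ray(c,u,v); return o+d*(z-o[2])/d[2]
def save(c,n): cv2.imwrite("pics/"+n,c["img"][:,:,::-1])
E
python3 - <<'E'
from h import *
import pickle
s=env.get_state(); print({k:np.round(v,3) for k,v in s.items()})
for n in ("scene","top","wrist"):
    c=env.camera(n); pickle.dump(c,open(n+".pkl","wb")); save(c,n+"0.png")
    print(n,cal(c)[:4],np.round(-cal(c)[4].T@cal(c)[5],3), onz(c,280,210,0).round(3))
E
```

```text
{'clock': np.float64(0.0), 'joints': array([ 1.213,  0.322, -0.07 ,  1.452,  0.023,  1.371, -0.057]), 'dq': array([-0.   ,  0.   , -0.001, -0.   , -0.001, -0.002, -0.002]), 'joint_efforts': array([ 1.0000e-03, -4.9358e+01, -3.8200e-01, -3.1433e+01,  1.3000e-02,
        1.1000e-02, -0.0000e+00]), 'position': array([ 0.236, -0.605,  0.226]), 'tool_rot': array([-3.086e+00, -5.800e-01,  1.000e-03]), 'contact_force': array([-0.014, -0.436,  0.641]), 'wrist_torque': array([ 0.012, -0.007, -0.045]), 'grasp_force': np.float64(0.0), 'finger_gap': np.float64(0.086)}
scene (np.float64(471.6710946832606), 275.81727307557054, 208.33358840587266, 0.042341680356729104) [0.176 0.59  0.849] [ 0.533 -0.105  0.   ]
top (np.float64(434.30681377379346), 278.08746113523154, 211.75229037161841, -0.10849660934304016) [ 0.348 -0.016  0.975] [ 0.537 -0.022  0.   ]
wrist (np.float64(294.1444915356354), 273.55098939411715, 208.8653035335807, -0.032342177883829745) [ 0.308 -0.576  0.373] [ 0.198 -0.628  0.   ]
```

View pics/top0.png

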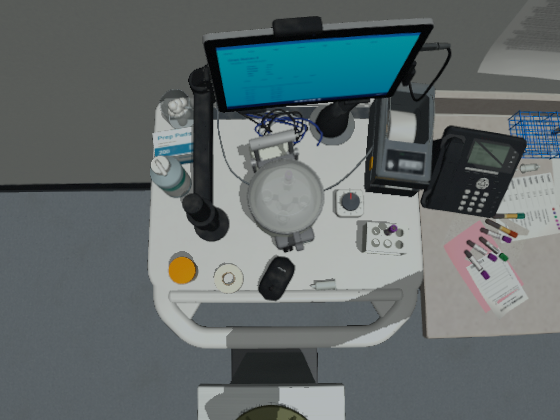

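View pics/scene0.png

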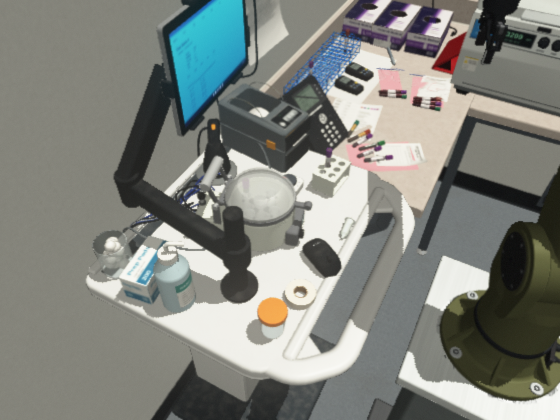

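The top view shows the centrifuge at about (285,200), its pull near (294,242), the bar near (272,140) and the rack near (386,238) with the purple-capped tube at (391,229). The scene view shows the pull near (300,208). Next: enlarged crops.

Run:
```python
from h import *
import pickle
t=pickle.load(open("top.pkl","rb"));s=pickle.load(open("scene.pkl","rb"))
a=cv2.resize(t["img"][120:270,230:420],None,fx=4,fy=4,interpolation=cv2.INTER_CUBIC)[:,:,::-1]
b=cv2.resize(s["img"][140:260,200:360],None,fx=5,fy=5,interpolation=cv2.INTER_CUBIC)[:,:,::-1]
def grid(im,x0,y0,f):
    im=im.copy()
    for x in range(0,im.shape[1]//f,20):
        cv2.putText(im,str(x0+x),(x*f,10),0,.35,(0,0,255),1);cv2.line(im,(x*f,12),(x*f,18),(0,0,255),1)
    for y in range(0,im.shape[0]//f,20): cv2.putText(im,str(y0+y),(0,y*f+4),0,.35,(0,0,255),1)
    return im
cv2.imwrite("pics/a.png",grid(a,230,120,4));cv2.imwrite("pics/b.png",grid(b,200,140,5))
```

```text
(no output)
```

View pics/a.png

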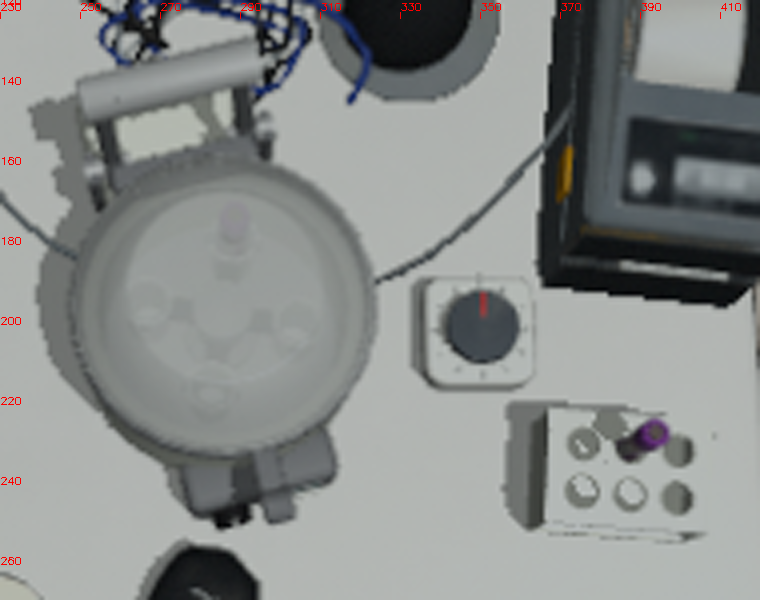

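View pics/b.png

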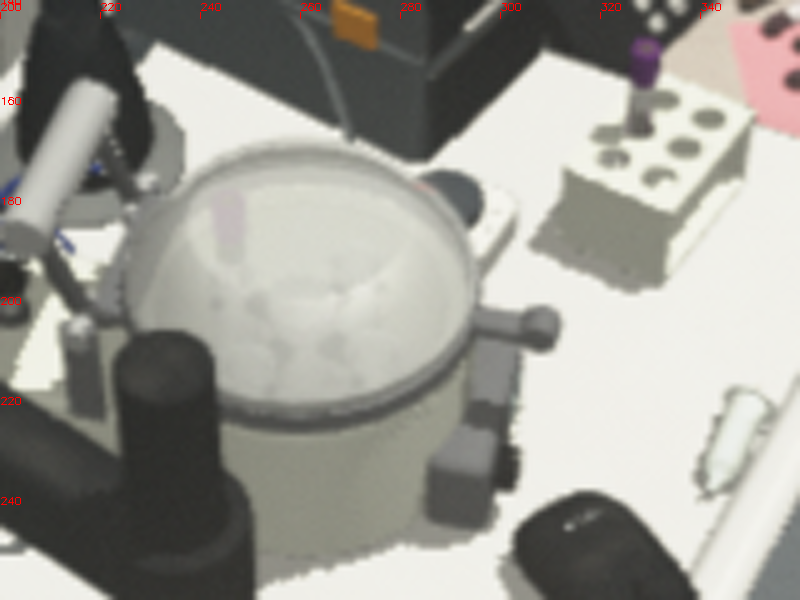

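Top crop: bar ends (251.2,144.5) and (296.2,133.7), roller (299.8,247.5), ring centre (285.8,197.5), empty buckets (283,218.7), (267.5,197), (304.5,201.7), purple cap (393,228). Scene crop: roller (308.2,205.6), cap top (329,149).

```bash
cat >> h.py <<'E'
def tri(obs):
    A=np.zeros((3,3));b=np.zeros(3)
    for c,u,v in obs:
        o,d=ray(c,u,v);d=d/np.linalg.norm(d);M=np.eye(3)-np.outer(d,d);A+=M;b+=M@o
    X=np.linalg.solve(A,b);return X,[proj(c,X)[0]-[u,v] for c,u,v in obs]
E
python3 - <<'E'
from h import *
import pickle
t=pickle.load(open("top.pkl","rb"));s=pickle.load(open("scene.pkl","rb"))
for n,u,v,z in [("barL",251.2,144.5,.151),("barR",296.2,133.7,.151),("grip",299.8,247.5,.104),("ring",285.8,197.5,.1),("b0",283,218.7,.089),("b1",267.5,197,.089),("b3",304.5,201.7,.089),("baltop",288.7,172,.134)]:
    print(n,onz(t,u,v,z).round(4))
print("grip scene",onz(s,308.2,205.6,.104).round(4)); X=tri([(t,299.8,247.5),(s,308.2,205.6)]);print(X)
for n,c in(("t",t),("s",s)):
    h=cv2.cvtColor(c["img"],cv2.COLOR_RGB2HSV); m=cv2.inRange(h,(130,70,40),(165,255,255))
    nn,l,st,ce=cv2.connectedComponentsWithStats(m)
    for i in range(1,nn):
        if st[i,4]>8 : print(n,st[i],ce[i], onz(c,*ce[i],.092).round(4))
S=env.get_state();print(R.from_rotvec(S["tool_rot"]).as_matrix().round(3))
print("wristcam in tool", R.from_rotvec(S["tool_rot"]).inv().apply(-cal(pickle.load(open("wrist.pkl","rb")))[4].T@cal(pickle.load(open("wrist.pkl","rb")))[5]-S["position"]))
# rack holes in top: z .052
for u,v in [(376,230.5),(399.5,232.5),(375.5,242.5),(387.5,243.5),(399,244.5)]: print(onz(t,u,v,.052).round(4))
print("base z of timer",onz(t,350,200,.036).round(3),"mouse",onz(t,277,279,.03).round(3))
E
```

```text
barL [0.6416 0.0351 0.151 ]
barR [ 0.6638 -0.0551  0.151 ]
grip [ 0.44   -0.0608  0.104 ]
ring [ 0.5441 -0.0338  0.1   ]
b0 [ 0.5016 -0.0277  0.089 ]
b1 [0.5479 0.0043 0.089 ]
b3 [ 0.5373 -0.0729  0.089 ]
baltop [ 0.5889 -0.0395  0.134 ]
grip scene [ 0.4413 -0.0605  0.104 ]
(array([ 0.44060719, -0.06056019,  0.10413698]), [array([-0.10258178, -0.325673  ]), array([0.31080208, 0.06438064])])
t [389 225   8   7  33] [392.36363636 228.54545455] [ 0.4786 -0.254   0.092 ]
t [502 236  10   7  44] [506.43181818 238.97727273] [ 0.4537 -0.4997  0.092 ]
t [488 253   9   8  45] [491.97777778 256.86666667] [ 0.4165 -0.4638  0.092 ]
t [481 271   9   8  41] [484.95121951 274.53658537] [ 0.3802 -0.4452  0.092 ]
s [371   0   6   4  15] [373.73333333   1.2       ] [ 0.6761 -1.1033  0.092 ]
s [400   4   9   7  33] [404.   7.] [ 0.5646 -1.1091  0.092 ]
s [355   9  12  10  41] [360.6097561   13.73170732] [ 0.6819 -0.9887  0.092 ]
s [420   9  21  25 127] [430.32283465  21.2519685 ] [ 0.4518 -1.0464  0.092 ]
s [383  16  14  11  49] [390.12244898  20.95918367] [ 0.5732 -0.9854  0.092 ]
s [343  25  15   9  
[... 445 characters left out ...]
 [435 102   6   4  22] [437.72727273 103.5       ] [ 0.2993 -0.5854  0.092 ]
s [367 134   5   4  17] [368.88235294 135.58823529] [ 0.4152 -0.3653  0.092 ]
s [375 146   6   5  21] [377.52380952 147.76190476] [ 0.3793 -0.3302  0.092 ]
s [326 148   6   9  34] [328.55882353 151.44117647] [ 0.4804 -0.2599  0.092 ]
s [386 155   6   4  20] [388.7 156.8] [ 0.3438 -0.3108  0.092 ]
[[ 0.932  0.363 -0.001]
 [ 0.363 -0.932  0.001]
 [-0.    -0.001 -1.   ]]
wristcam in tool [ 0.07764155 -0.00085767 -0.14657557]
[ 0.4806 -0.2287  0.052 ]
[ 0.4758 -0.28    0.052 ]
[ 0.4546 -0.2264  0.052 ]
[ 0.4522 -0.2524  0.052 ]
[ 0.4497 -0.2774  0.052 ]
base z of timer [ 0.552 -0.177  0.036] mouse [ 0.38  -0.014  0.03 ]
```

play_rows(steps=[[[0, 0, 0, 24, -27, 0, 40], [0, 0, 0, 24, -27, 0, 40], [0, 0, 0, 24, -27, 0, 40], [0, 0, 0, 24, -27, 0, 40], [0, 0, 0, 24, -27, 0, 40], [0, 0, 0, 24, -27, 0, 40], [0, 0, 0, 24, -27, 0, 40], [0, 0, 0, 24, -27, 0, 40], [0, 0, 0, 24, -27, 0, 40], [0, 0, 0, 24, -27, 0, 40], [0, 0, 0, 24, -27, 0, 40], [0, 0, 0, 24, -27, 0, 40]]], force=30)

```text
clock: 1.15
position: [0.3868, -0.1973, 0.2269]
tool_rot: [3.087, 0.58, -0.0]
contact_force: [0.5, -0.5, -0.8]
finger_gap: 0.0399
grasp_force: 0.0
```

play_rows(steps=[[[0, 0, 0, 25, -27, 0, 40], [0, 0, 0, 25, -27, 0, 40], [0, 0, 0, 25, -27, 0, 40], [0, 0, 0, 25, -27, 0, 40], [0, 0, 0.068, 0, 0, 0, 40], [0, 0, 0.068, 0, 0, 0, 40], [0, 0, 0, 0, 0, 0, 40], [0, 0, 0, 0, 0, 0, 40]]])

```text
clock: 1.82
position: [0.4405, -0.0623, 0.2268]
tool_rot: [3.119, 0.372, -0.001]
contact_force: [0.3, -0.1, -0.1]
finger_gap: 0.0399
grasp_force: 0.0
```

```bash
cat >> h.py <<'E'
def rel(P):
    S=env.get_state(); r=R.from_rotvec(S["tool_rot"])
    print("t",S["clock"].round(2),"pos",S["position"].round(4),"toolx",r.as_matrix()[:,0].round(3),"z",r.as_matrix()[:,2].round(3),"F",S["contact_force"].round(1),"gap",S["finger_gap"].round(4),"grasp",S["grasp_force"].round(1))
    for p in np.atleast_2d(P): print("rel mm",(r.inv().apply(p-S["position"])*1000).round(1))
E
python3 - <<'E'
from h import *
rel([.4406,-.0606,.104])
print(env.get_state()["joints"].round(3))
c=env.camera("wrist");save(c,"w1.png");print(proj(c,[.4406,-.0606,.104]))
E
```

```text
Traceback (most recent call last):
  File "h.py", line 27, in rel
    print("t",S["clock"].round(2),"pos",S["position"].round(4),"toolx",r.as_matrix()[:,0].round(3),"z",r.as_matrix()[:,2].round(3),"F",S["contact_force"].round(1),"gap",S["finger_gap"].round(4),"grasp",S["grasp_force"].round(1))
              ^^^^^^^^^^^^^^^^
AttributeError: 'float' object has no attribute 'round'
```

```bash
sed -i 's/S=env.get_state(); r=/S={k:np.asarray(v) for k,v in env.get_state().items()}; r=/' h.py
python3 - <<'E'
from h import *
rel([.4406,-.0606,.104])
print(np.round(env.get_state()["joints"],3))
c=env.camera("wrist");save(c,"w1.png");print(proj(c,[[.4406,-.0606,.104],[.5435,-.0345,.089],[.5016,-.028,.089],[.43895,-.0528,.104]]))
E
```

```text
t 1.82 pos [ 0.4405 -0.0623  0.2268] toolx [ 0.972  0.235 -0.   ] z [-0. -0. -1.] F [ 0.3 -0.1 -0.1] gap 0.0399 grasp 0.0
rel mm [  0.6  -1.6 122.8]
[ 0.75  -0.115 -0.615  1.909 -0.068  1.327 -1.179]
[[272.76984267 199.22530334]
 [271.32263037  80.71740258]
 [254.12935827 125.87312935]
 [264.40047202 198.99893516]]
```

View pics/w1.png

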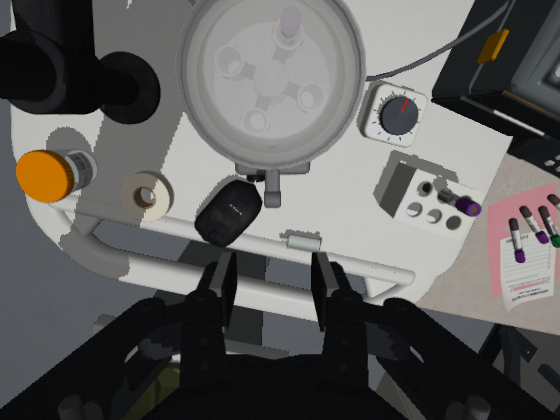

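The roller sits at (272,199) in the wrist image, as predicted. Descending.

play_rows(steps=[[[0, 0, 0, 0.6, -1.6, 15, 40], [0, 0, 0, 0, 0, 20, 40], [0, 0, 0, 0, 0, 25, 40], [0, 0, 0, 0, 0, 25, 40], [0, 0, 0, 0, 0, 20, 40], [0, 0, 0, 0, 0, 15, 40], [0, 0, 0, 0, 0, 5, 40], [0, 0, 0, 0, 0, 0, 5], [0, 0, 0, 0, 0, 0, 5], [0, 0, 0, 0, 0, 0, 5], [0, 0, 0, 0, 0, 0, 5], [0, 0, 0, 0, 0, 0, 5]]], force=30)

```text
clock: 2.87
position: [0.4412, -0.0607, 0.1027]
tool_rot: [3.119, 0.37, 0.001]
contact_force: [-1.7, 0.4, 0.2]
finger_gap: 0.0144
grasp_force: 30.1
```

Run:
```python
from h import *
rel([.4406,-.0606,.104])
print(np.round(env.get_state()["joints"],3))
# lid trajectory in tool frame (tool x=x_s, z down): relative shift from closed, tool lean a (rotation about tool y)
```

```text
t 2.87 pos [ 0.4412 -0.0607  0.1027] toolx [0.972 0.234 0.001] z [ 0.001 -0.001 -1.   ] F [-1.7  0.4  0.2] gap 0.0144 grasp 30.1
rel mm [-0.6 -0.2 -1.3]
[ 0.731  0.016 -0.652  2.068  0.012  1.06  -1.262]
```

```bash
cat >> h.py <<'E'
X=np.array([.9724,.2334,0]);Y=np.array([-.2334,.9724,0]);Z=np.array([0,0,1.])
H=np.array([.4409,-.0607,.104])+.195*np.cos(.0256)*X-.005*Z
def lid(th): return H+.195*(-np.cos(th+.0256)*X+np.sin(th+.0256)*Z)
def ori(a): # tool lean a
    z=np.sin(a)*X-np.cos(a)*Z; x=np.cos(a)*X+np.sin(a)*Z
    return np.c_[x,-Y,z]
def theta():
    S=env.get_state();r=R.from_rotvec(S["tool_rot"]).as_matrix()
    g=np.array(S["position"])-.002*r[:,2]-H
    a=np.arctan2(r[:,2]@X,-r[:,2]@Z)
    print("theta",round(np.arctan2(g@Z,-g@X)-.0256,4),"r",np.hypot(g@Z,g@X).round(4),"lat",(g@Y).round(4),"lean",round(a,3))
def lidrows(ths,leans,th0,a0):
    # shift along axes before the turn
    p=lid(th0)+.002*ori(a0)[:,2];a=a0
    for th,b in zip(ths,leans):
        q=lid(th)+.002*ori(b)[:,2]; d=ori(a).T@(q-p)*1000
        print([0,round(b-a,3),0]+d.round(1).tolist()); p=q;a=b
E
python3 - <<'E'
from h import *
theta()
ths=np.arange(1,13)*.05; leans=np.maximum(0,np.arange(1,13)-6)*.05
lidrows(ths,leans,0,0)
E
```

```text
theta 0.0037 r 0.1947 lat -0.0001 lean 0.001
[0, np.float64(0.0), 0, 0.5, -0.0, -9.7]
[0, np.float64(0.0), 0, 1.0, 0.0, -9.7]
[0, np.float64(0.0), 0, 1.5, -0.0, -9.6]
[0, np.float64(0.0), 0, 1.9, 0.0, -9.6]
[0, np.float64(0.0), 0, 2.4, -0.0, -9.4]
[0, np.float64(0.0), 0, 2.9, 0.0, -9.3]
[0, np.float64(0.05), 0, 3.4, -0.0, -9.2]
[0, np.float64(0.05), 0, 4.3, 0.0, -8.8]
[0, np.float64(0.05), 0, 5.2, -0.0, -8.3]
[0, np.float64(0.05), 0, 6.0, 0.0, -7.8]
[0, np.float64(0.05), 0, 6.7, -0.0, -7.1]
[0, np.float64(0.05), 0, 7.4, -0.0, -6.4]
```

play_rows(steps=[[[0, 0, 0, 0.2, 0, -4, 5], [0, 0, 0, 0.3, 0, -5.7, 5], [0, 0, 0, 1, 0, -9.7, 5], [0, 0, 0, 1.5, 0, -9.6, 5], [0, 0, 0, 1.9, 0, -9.6, 5], [0, 0, 0, 2.4, 0, -9.4, 5], [0, 0, 0, 2.9, 0, -9.3, 5], [0, 0.05, 0, 3.4, 0, -9.2, 5], [0, 0.05, 0, 4.3, 0, -8.8, 5], [0, 0.05, 0, 5.2, 0, -8.3, 5], [0, 0.05, 0, 6, 0, -7.8, 5]]])

```text
clock: 3.78
position: [0.4683, -0.0538, 0.1966]
tool_rot: [-3.081, -0.366, -0.318]
contact_force: [8.6, 0.4, -7.0]
finger_gap: 0.0137
grasp_force: 29.4
```

Run:
```python
from h import *
theta(); rel(lid(.5))
n=12
ths=.5+np.arange(1,n+1)*.04; leans=.2+np.arange(1,n+1)*.045
lidrows(ths,leans,.5,.2)
```

```text
theta 0.5119 r 0.1945 lat 0.0003 lean 0.206
t 3.78 pos [ 0.4683 -0.0538  0.1966] toolx [0.952 0.229 0.204] z [ 0.199  0.047 -0.979] F [ 8.6  0.4 -7. ] gap 0.0137 grasp 29.4
rel mm [-1.9  0.3 -0.6]
[0, np.float64(0.045), 0, 5.4, -0.0, -5.7]
[0, np.float64(0.045), 0, 5.8, 0.0, -5.3]
[0, np.float64(0.045), 0, 6.3, -0.0, -4.8]
[0, np.float64(0.045), 0, 6.7, 0.0, -4.2]
[0, np.float64(0.045), 0, 7.0, -0.0, -3.6]
[0, np.float64(0.045), 0, 7.3, 0.0, -3.0]
[0, np.float64(0.045), 0, 7.5, 0.0, -2.4]
[0, np.float64(0.045), 0, 7.7, -0.0, -1.8]
[0, np.float64(0.045), 0, 7.8, 0.0, -1.1]
[0, np.float64(0.045), 0, 7.9, 0.0, -0.5]
[0, np.float64(0.045), 0, 7.9, 0.0, 0.2]
[0, np.float64(0.045), 0, 7.8, -0.0, 0.9]
```

play_rows(steps=[[[0, 0.045, 0, 6.1, 0, -5, 5], [0, 0.045, 0, 5.8, 0, -5.3, 5], [0, 0.045, 0, 6.3, 0, -4.8, 5], [0, 0.045, 0, 6.7, 0, -4.2, 5], [0, 0.045, 0, 7, 0, -3.6, 5], [0, 0.045, 0, 7.3, 0, -3, 5], [0, 0.045, 0, 7.5, 0, -2.4, 5]]])

```text
clock: 4.37
position: [0.503, -0.0454, 0.2311]
tool_rot: [-2.969, -0.362, -0.716]
contact_force: [-38.7, 4.3, 30.9]
finger_gap: 0.0137
grasp_force: 36.5
```

```bash
cat >> h.py <<'E'
def ft(th):
    F=np.array(env.get_state()["contact_force"]);th+=.0256
    t=np.sin(th)*X+np.cos(th)*Z; r=-np.cos(th)*X+np.sin(th)*Z
    print("Ftan %.1f Frad %.1f Flat %.1f"%(F@t,F@r,F@Y))
E
python3 - <<'E'
from h import *
theta(); ft(.79)
print(np.round(env.get_state()["joints"],3),env.get_state()["clock"])
n=12
ths=.79+np.arange(1,n+1)*.035; leans=.515+np.arange(1,n+1)*.035
lidrows(ths,leans,.79,.515)
E
```

```text
theta 0.7673 r 0.188 lat 0.0004 lean 0.474
Ftan -5.5 Frad 47.6 Flat 13.2
[ 0.355 -0.302 -0.146  2.149 -0.326  0.886 -0.966] 4.3667
[0, np.float64(0.035), 0, 6.7, 0.0, -1.5]
[0, np.float64(0.035), 0, 6.8, -0.0, -1.0]
[0, np.float64(0.035), 0, 6.9, 0.0, -0.6]
[0, np.float64(0.035), 0, 6.9, -0.0, -0.1]
[0, np.float64(0.035), 0, 6.9, -0.0, 0.4]
[0, np.float64(0.035), 0, 6.8, 0.0, 0.9]
[0, np.float64(0.035), 0, 6.8, -0.0, 1.3]
[0, np.float64(0.035), 0, 6.7, -0.0, 1.8]
[0, np.float64(0.035), 0, 6.5, 0.0, 2.3]
[0, np.float64(0.035), 0, 6.3, -0.0, 2.7]
[0, np.float64(0.035), 0, 6.1, 0.0, 3.1]
[0, np.float64(0.035), 0, 5.9, 0.0, 3.6]
```

play_rows(steps=[[[0, -0.04, 0, -0.5, 0, -1.5, 5], [0, -0.05, 0, -0.5, 0, -1.5, 5], [0, -0.05, 0, -0.5, 0, -1.5, 5], [0, -0.05, 0, -0.5, 0, -1, 5], [0, 0, 0, 0, 0, 0, 5]]])

```text
clock: 4.78
position: [0.5049, -0.0447, 0.2352]
tool_rot: [-3.045, -0.371, -0.448]
contact_force: [15.3, 9.3, -16.8]
finger_gap: 0.0138
grasp_force: 32.8
```

Run:
```python
from h import *
theta(); ft(.78); rel(lid(.78))
print(np.round(env.get_state()["joints"],3))
c=env.camera("wrist");save(c,"w2.png")
```

```text
theta 0.792 r 0.1893 lat 0.0006 lean 0.293
Ftan 0.6 Frad -23.9 Flat 5.5
t 4.78 pos [ 0.5049 -0.0447  0.2352] toolx [0.93  0.229 0.289] z [ 0.279  0.075 -0.957] F [ 15.3   9.3 -16.8] gap 0.0138 grasp 32.8
rel mm [-4.6  0.6 -6. ]
[ 0.382 -0.186 -0.237  2.    -0.182  1.059 -1.117]
```

View pics/w2.png

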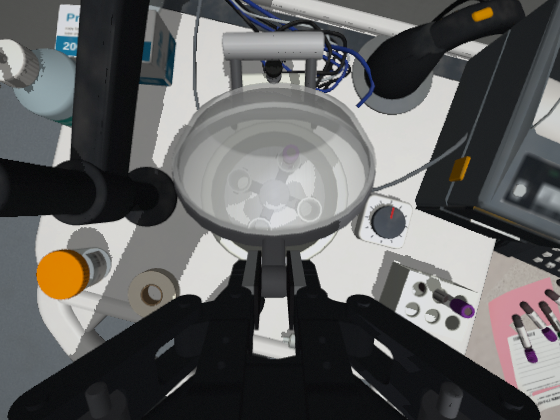

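The wrist image shows the lid half open, the pull between the pads at (275,270) and the bar at (272,45). Leaning too early drove joint 2 to its limit and the roller slid about 5 mm in the pads, but it is still held.

```bash
cat >> h.py <<'E'
def lid(th,r=.189): return H+r*(-np.cos(th+.0256)*X+np.sin(th+.0256)*Z)
E
python3 - <<'E'
from h import *
n=12
ths=.79+np.arange(1,n+1)*.035; leans=.293+np.arange(1,n+1)*.022
lidrows(ths,leans,.79,.293)
E
```

```text
[0, np.float64(0.022), 0, 6.0, 0.0, -2.8]
[0, np.float64(0.022), 0, 6.2, 0.0, -2.5]
[0, np.float64(0.022), 0, 6.3, 0.0, -2.1]
[0, np.float64(0.022), 0, 6.4, -0.0, -1.8]
[0, np.float64(0.022), 0, 6.5, -0.0, -1.4]
[0, np.float64(0.022), 0, 6.6, 0.0, -1.1]
[0, np.float64(0.022), 0, 6.6, 0.0, -0.7]
[0, np.float64(0.022), 0, 6.7, -0.0, -0.3]
[0, np.float64(0.022), 0, 6.7, -0.0, 0.1]
[0, np.float64(0.022), 0, 6.6, 0.0, 0.5]
[0, np.float64(0.022), 0, 6.6, -0.0, 0.8]
[0, np.float64(0.022), 0, 6.5, 0.0, 1.2]
```

play_rows(steps=[[[0, 0.022, 0, 6.5, -0.3, -1.7, 5], [0, 0.022, 0, 6.2, 0, -2.5, 5], [0, 0.022, 0, 6.3, 0, -2.1, 5], [0, 0.022, 0, 6.4, 0, -1.8, 5], [0, 0.022, 0, 6.5, 0, -1.4, 5], [0, 0.022, 0, 6.6, 0, -1.1, 5]]])

```text
clock: 5.33
position: [0.5325, -0.0377, 0.2592]
tool_rot: [-2.995, -0.363, -0.64]
contact_force: [-4.8, 9.0, 3.5]
finger_gap: 0.0135
grasp_force: 34.0
```

Run:
```python
from h import *
theta(); ft(1.0)
print(np.round(env.get_state()["joints"],3))
```

```text
theta 0.9865 r 0.1911 lat 0.0009 lean 0.422
Ftan -0.4 Frad 4.3 Flat 9.9
[ 0.374 -0.223 -0.213  2.014 -0.259  0.97  -1.066]
```

play_rows(steps=[[[0, 0.02, 0, 6.6, -0.3, -0.7, 5], [0, 0.02, 0, 6.7, 0, -0.3, 5], [0, 0.02, 0, 6.7, 0, 0.1, 5], [0, 0.02, 0, 6.6, 0, 0.5, 5], [0, 0.02, 0, 6.6, 0, 0.8, 5], [0, 0.02, 0, 6.5, 0, 1.2, 5], [0, 0, 0, 0, 0, 0, 5]]])

```text
clock: 5.92
position: [0.5697, -0.0283, 0.2798]
tool_rot: [-2.937, -0.357, -0.825]
contact_force: [-6.3, 8.4, 11.2]
finger_gap: 0.0134
grasp_force: 33.2
```

Run:
```python
from h import *
theta(); ft(1.2)
print(np.round(env.get_state()["joints"],3))
n=12
ths=1.2+np.arange(1,n+1)*.02; leans=.54+np.arange(1,n+1)*.03
lidrows(ths,leans,1.2,.54)
```

```text
theta 1.2118 r 0.1932 lat 0.0014 lean 0.548
Ftan -0.1 Frad 12.0 Flat 9.7
[ 0.358 -0.229 -0.198  2.021 -0.335  0.859 -1.018]
[0, np.float64(0.03), 0, 3.8, 0.0, 0.8]
[0, np.float64(0.03), 0, 3.7, 0.0, 1.0]
[0, np.float64(0.03), 0, 3.7, -0.0, 1.1]
[0, np.float64(0.03), 0, 3.6, -0.0, 1.3]
[0, np.float64(0.03), 0, 3.5, 0.0, 1.5]
[0, np.float64(0.03), 0, 3.5, 0.0, 1.7]
[0, np.float64(0.03), 0, 3.4, 0.0, 1.8]
[0, np.float64(0.03), 0, 3.3, -0.0, 2.0]
[0, np.float64(0.03), 0, 3.2, 0.0, 2.1]
[0, np.float64(0.03), 0, 3.1, -0.0, 2.3]
[0, np.float64(0.03), 0, 2.9, 0.0, 2.4]
[0, np.float64(0.03), 0, 2.8, -0.0, 2.6]
```

play_rows(steps=[[[0, 0.03, 0, 4, -0.6, 0, 5], [0, 0.03, 0, 3.7, 0, 1, 5], [0, 0.03, 0, 3.7, 0, 1.1, 5], [0, 0.03, 0, 3.6, 0, 1.3, 5], [0, 0, 0, 0, 0, 0, 5], [0, 0, 0, 0, 0, 0, 5]]])

```text
clock: 6.42
position: [0.5834, -0.0248, 0.2855]
tool_rot: [-2.871, -0.349, -0.996]
contact_force: [-5.2, 8.4, 9.0]
finger_gap: 0.0134
grasp_force: 31.0
```

Run:
```python
from h import *
theta(); ft(1.29)
print(np.round(env.get_state()["joints"],3))
```

```text
theta 1.289 r 0.1944 lat 0.0016 lean 0.668
Ftan -0.8 Frad 9.5 Flat 9.4
[ 0.332 -0.264 -0.156  2.088 -0.446  0.736 -0.916]
```

Run:
```python
from h import *
n=24
ths=1.29+np.arange(1,n+1)*.015; leans=.668+np.arange(1,n+1)*.010
lidrows(ths,leans,1.29,.668)
```

```text
[0, np.float64(0.01), 0, 2.6, -0.0, 1.2]
[0, np.float64(0.01), 0, 2.6, 0.0, 1.2]
[0, np.float64(0.01), 0, 2.5, 0.0, 1.3]
[0, np.float64(0.01), 0, 2.5, -0.0, 1.3]
[0, np.float64(0.01), 0, 2.5, 0.0, 1.4]
[0, np.float64(0.01), 0, 2.4, -0.0, 1.5]
[0, np.float64(0.01), 0, 2.4, 0.0, 1.5]
[0, np.float64(0.01), 0, 2.4, 0.0, 1.6]
[0, np.float64(0.01), 0, 2.3, -0.0, 1.6]
[0, np.float64(0.01), 0, 2.3, -0.0, 1.7]
[0, np.float64(0.01), 0, 2.2, 0.0, 1.8]
[0, np.float64(0.01), 0, 2.2, 0.0, 1.8]
[0, np.float64(0.01), 0, 2.2, -0.0, 1.9]
[0, np.float64(0.01), 0, 2.1, -0.0, 1.9]
[0, np.float64(0.01), 0, 2.1, 0.0, 2.0]
[0, np.float64(0.01), 0, 2.0, 0.0, 2.0]
[0, np.float64(0.01), 0, 2.0, 0.0, 2.1]
[0, np.float64(0.01), 0, 1.9, -0.0, 2.1]
[0, np.float64(0.01), 0, 1.8, 0.0, 2.2]
[0, np.float64(0.01), 0, 1.8, 0.0, 2.2]
[0, np.float64(0.01), 0, 1.7, -0.0, 2.3]
[0, np.float64(0.01), 0, 1.7, 0.0, 2.3]
[0, np.float64(0.01), 0, 1.6, -0.0, 2.3]
[0, np.float64(0.01), 0, 1.6, 0.0, 2.4]
```

play_rows(steps=[[[0, 0.01, 0, 2.5, 0, 1.2, 5], [0, 0.01, 0, 2.5, 0, 1.2, 5], [0, 0, 0, 0, 0, 0, 5]]])

```text
clock: 6.67
position: [0.5894, -0.0233, 0.2877]
tool_rot: [-2.857, -0.348, -1.026]
contact_force: [-6.4, 8.4, 11.4]
finger_gap: 0.0135
grasp_force: 31.1
```

Run:
```python
from h import *
theta(); ft(1.32)
```

```text
theta 1.3225 r 0.1951 lat 0.0017 lean 0.69
Ftan -1.6 Frad 12.0 Flat 9.6
```

play_rows(steps=[[[0, 0.01, 0, 2.6, 0, 0.7, 5], [0, 0.01, 0, 2.6, 0, 1, 5], [0, 0, 0, 0, 0, 0, 5]]])

```text
clock: 6.92
position: [0.5941, -0.0221, 0.2892]
tool_rot: [-2.845, -0.347, -1.053]
contact_force: [-5.0, 8.5, 9.4]
finger_gap: 0.0134
grasp_force: 31.0
```

Run:
```python
from h import *
theta(); ft(1.355);print(np.round(env.get_state()["joints"],3),env.get_state()["wrist_torque"])
```

```text
theta 1.3483 r 0.1955 lat 0.0018 lean 0.709
Ftan -1.0 Frad 9.8 Flat 9.4
[ 0.319 -0.262 -0.146  2.098 -0.486  0.692 -0.883] [1.58118109 0.36080247 1.20053456]
```

play_rows(steps=[[[0, 0.01, 0, 2.6, 0, 0.7, 5], [0, 0.01, 0, 2.6, 0, 1, 5], [0, 0, 0, 0, 0, 0, 5]]])

```text
clock: 7.17
position: [0.5988, -0.0209, 0.2907]
tool_rot: [-2.833, -0.345, -1.079]
contact_force: [-3.8, 9.3, 8.0]
finger_gap: 0.0136
grasp_force: 30.7
```

Run:
```python
from h import *
theta(); ft(1.38)
```

```text
theta 1.3737 r 0.196 lat 0.0018 lean 0.728
Ftan -0.2 Frad 8.2 Flat 9.9
```

play_rows(steps=[[[0, 0.01, 0, 2.6, 0, 0.8, 5], [0, 0.01, 0, 2.6, 0, 1.1, 5], [0, 0, 0, 0, 0, 0, 5]]])

```text
clock: 7.42
position: [0.6035, -0.0197, 0.292]
tool_rot: [-2.821, -0.344, -1.105]
contact_force: [-2.8, 7.9, 5.8]
finger_gap: 0.0133
grasp_force: 29.9
```

Run:
```python
from h import *
theta(); ft(1.405)
```

```text
theta 1.3989 r 0.1965 lat 0.0019 lean 0.747
Ftan -0.1 Frad 5.8 Flat 8.4
```

play_rows(steps=[[[0, 0.01, 0, 2.6, 0, 1.3, 5], [0, 0.01, 0, 2.5, 0, 1.4, 5], [0, 0, 0, 0, 0, 0, 5]]])

```text
clock: 7.67
position: [0.6089, -0.0184, 0.2934]
tool_rot: [-2.808, -0.342, -1.132]
contact_force: [-1.9, 8.1, 6.6]
finger_gap: 0.0134
grasp_force: 29.6
```

Run:
```python
from h import *
theta(); ft(1.43);print(np.round(env.get_state()["joints"],3))
```

```text
theta 1.4278 r 0.1972 lat 0.0019 lean 0.767
Ftan 0.9 Frad 6.6 Flat 8.3
[ 0.295 -0.256 -0.126  2.114 -0.55   0.627 -0.825]
```

play_rows(steps=[[[0, 0.01, 0, 2.4, -0.4, 1.6, 5], [0, 0.01, 0, 2.4, -0.4, 1.7, 5], [0, 0, 0, 0, 0, 0, 5]]])

```text
clock: 7.92
position: [0.6146, -0.0169, 0.2947]
tool_rot: [-2.795, -0.34, -1.161]
contact_force: [-2.6, 6.7, 7.1]
finger_gap: 0.0134
grasp_force: 29.2
```

Run:
```python
from h import *
theta(); ft(1.455)
```

```text
theta 1.4579 r 0.1979 lat 0.0021 lean 0.788
Ftan -0.3 Frad 7.2 Flat 7.1
```

play_rows(steps=[[[0, 0.01, 0, 2.3, 0, 1.7, 5], [0, 0.01, 0, 2.3, 0, 1.8, 5], [0, 0, 0, 0, 0, 0, 5]]])

```text
clock: 8.17
position: [0.6201, -0.0155, 0.2957]
tool_rot: [-2.781, -0.339, -1.188]
contact_force: [-3.8, 6.7, 7.9]
finger_gap: 0.0137
grasp_force: 29.1
```

Run:
```python
from h import *
theta(); ft(1.485)
```

```text
theta 1.4869 r 0.1985 lat 0.0021 lean 0.808
Ftan -1.6 Frad 8.0 Flat 7.4
```

play_rows(steps=[[[0, 0, 0, 1.5, 0, 1.3, 5], [0, 0, 0, 0, 0, 0, 5], [0, 0, 0, 0, 0, 0, 5]]])

```text
clock: 8.42
position: [0.6218, -0.015, 0.296]
tool_rot: [-2.781, -0.339, -1.187]
contact_force: [-4.6, 6.4, 7.4]
finger_gap: 0.0136
grasp_force: 29.2
```

Run:
```python
from h import *
theta(); ft(1.495)
c=env.camera("scene");c2=env.camera("top")
a=cv2.resize(c["img"][120:260,180:320],(560,560),interpolation=cv2.INTER_CUBIC)
b=cv2.resize(c2["img"][110:260,230:290],(224,560),interpolation=cv2.INTER_CUBIC)
save({"img":np.hstack([a,b])},"s1.png")
```

```text
theta 1.4958 r 0.1986 lat 0.0022 lean 0.807
Ftan -2.6 Frad 7.5 Flat 7.3
```

View pics/s1.png

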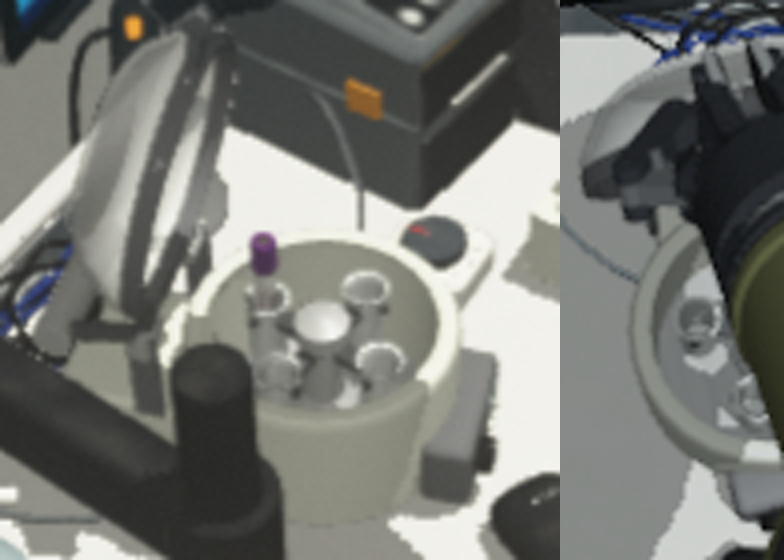

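The scene crop shows the lid upright, and the bar at its lower left is over the stop post. Force fell 1.0 N over the last 1.75 mm, which matches the rubber's 0.5 N/mm, so the bar is on the stop. I'll ease back to zero push and let go.

play_rows(steps=[[[0, 0, 0, -2, 0, -1.6, 5], [0, 0, 0, -1.6, 0, -1.4, 5], [0, 0, 0, 0, 0, 0, 5], [0, 0, 0, 0, 0, 0, 5]]])

```text
clock: 8.85
position: [0.6173, -0.0162, 0.2954]
tool_rot: [-2.781, -0.339, -1.188]
contact_force: [-3.4, 5.9, 6.5]
finger_gap: 0.013
grasp_force: 29.6
```

Run:
```python
from h import *
theta(); ft(1.47)
```

```text
theta 1.4722 r 0.1983 lat 0.0021 lean 0.808
Ftan -1.4 Frad 6.6 Flat 6.5
```

play_rows(steps=[[[0, 0, 0, -1.4, 0, -1.2, 5], [0, 0, 0, 0, 0, 0, 5], [0, 0, 0, 0, 0, 0, 20], [0, 0, 0, 0, 0, 0, 30], [0, 0, 0, 0, 0, 0, 44], [0, 0, 0, 0, 0, 0, 44], [0, 0, 0, 0, 0, 0, 44], [0, 0, 0, 0, 0, 0, 44]]])

```text
clock: 9.52
position: [0.6151, -0.0215, 0.2913]
tool_rot: [-2.788, -0.331, -1.185]
contact_force: [0.3, -0.3, -0.3]
finger_gap: 0.0443
grasp_force: 0.0
```

Run:
```python
from h import *
theta(); rel([.505,-.029,.3]);print(np.round(env.get_state()["joints"],3))
```

```text
theta 1.4533 r 0.1945 lat -0.0025 lean 0.804
t 9.52 pos [ 0.6151 -0.0215  0.2913] toolx [0.675 0.162 0.72 ] z [ 0.7    0.17  -0.694] F [ 0.3 -0.3 -0.3] gap 0.0443 grasp 0.0
rel mm [-69.2 -18.5 -84.4]
[ 0.277 -0.254 -0.104  2.138 -0.601  0.576 -0.773]
```

play_rows(steps=[[[0, 0, 0, 0, 0, -5, 44], [0, 0, 0, 0, 0, -8, 44], [0, 0, 0, 0, 0, -10, 44], [0, 0, 0, 0, 0, -12, 44], [0, 0, 0, 0, 0, -15, 44], [0, 0, 0, 0, 0, 0, 44], [0, 0, 0, 0, 0, 0, 44]]])

```text
clock: 10.1
position: [0.598, -0.0352, 0.3223]
tool_rot: [-2.786, -0.335, -1.174]
contact_force: [0.1, -1.0, 0.0]
finger_gap: 0.0442
grasp_force: 0.0
```

Run:
```python
from h import *
theta();rel([.479,-.254,.3]);print(np.round(env.get_state()["joints"],3))
```

```text
theta 1.3791 r 0.2279 lat -0.0119 lean 0.798
t 10.1 pos [ 0.598  -0.0352  0.3223] toolx [0.679 0.163 0.716] z [ 0.694  0.176 -0.698] F [ 0.1 -1.   0. ] gap 0.0442 grasp 0.0
rel mm [-132.4  184.  -105.5]
[ 0.392 -0.302 -0.151  2.105 -0.624  0.689 -0.744]
```

play_rows(steps=[[[0, -0.06, 0, -8, 0, 0, 44], [0, -0.08, 0, -8, 0, 0, 44], [0, -0.08, 0, -8, 0, 0, 44], [0, -0.08, 0, -8, 0, 0, 44], [0, -0.08, 0, -8, 0, 0, 44], [0, -0.08, 0, -8, 0, 0, 44], [0, -0.08, 0, -8, 0, 0, 44], [0, 0, 0, 0, 0, 0, 44]]])

```text
clock: 10.77
position: [0.5537, -0.0441, 0.2913]
tool_rot: [-3.055, -0.376, -0.39]
contact_force: [-0.0, 0.0, -0.7]
finger_gap: 0.0439
grasp_force: 0.0
```

Run:
```python
from h import *
theta();rel([.479,-.254,.3]);print(np.round(env.get_state()["joints"],3))
```

```text
theta 1.1464 r 0.2108 lat -0.0102 lean 0.255
t 10.77 pos [ 0.5537 -0.0441  0.2913] toolx [0.939 0.234 0.252] z [ 0.243  0.068 -0.968] F [-0.   0.  -0.7] gap 0.0439 grasp 0.0
rel mm [-117.1  185.3  -40.9]
[ 0.461 -0.074 -0.348  1.782 -0.13   1.194 -1.181]
```

play_rows(steps=[[[0, -0.064, 0, -10, 15, 0, 44], [0, -0.064, 0, -10, 15, 0, 44], [0, -0.064, 0, -10, 15, 0, 44], [0, -0.063, 0, -10, 15, 0, 44], [0, 0, 0, -10, 15.5, 6, 44], [0, 0, 0, -10, 15.5, 6, 44], [0, 0, 0, -10, 15.5, 6, 44], [0, 0, 0, -10, 15.5, 6, 44], [0, 0, 0, -10, 15.5, 6, 44], [0, 0, 0, -10, 15.5, 6, 44], [0, 0, 0, -10, 15.5, 6, 44], [0, 0, 0, -10, 15.5, 6, 44]]])

```text
clock: 11.77
position: [0.4808, -0.2527, 0.235]
tool_rot: [-3.111, -0.381, -0.005]
contact_force: [1.0, 0.7, -0.2]
finger_gap: 0.0443
grasp_force: 0.0
```

Run:
```python
from h import *
import pickle
rel([.479,-.254,.2]);print(np.round(env.get_state()["joints"],3))
def purple(c,z):
    h=cv2.cvtColor(c["img"],cv2.COLOR_RGB2HSV); m=cv2.inRange(h,(130,60,30),(165,255,255))
    nn,l,st,ce=cv2.connectedComponentsWithStats(m)
    for i in range(1,nn):
        if st[i,4]>15: print(st[i],ce[i].round(1),onz(c,*ce[i],z).round(4))
c=env.camera("wrist");pickle.dump(c,open("w3.pkl","wb"));print("wrist");purple(c,.105)
c2=env.camera("top");pickle.dump(c2,open("t3.pkl","wb"));s2=env.camera("scene");pickle.dump(s2,open("s3.pkl","wb"))
a=cv2.resize(c["img"],(420,315)); b=cv2.resize(c2["img"][120:255,235:340],(380,489),interpolation=cv2.INTER_CUBIC)
im=np.zeros((489,800,3),np.uint8);im[:315,:420]=a;im[:,420:]=b;save({"img":im},"w3.png")
```

```text
t 11.77 pos [ 0.4808 -0.2527  0.235 ] toolx [0.97  0.242 0.004] z [ 0.002  0.008 -1.   ] F [ 1.   0.7 -0.2] gap 0.0443 grasp 0.0
rel mm [-2.2  1.1 35. ]
[ 0.63   0.1   -0.203  1.7    0.013  1.345 -0.902]
wrist
[ 28   6  37  27 581] [46.8 19.7] [ 0.5866 -0.0262  0.105 ]
[269 191  15  18 177] [275.7 199.1] [ 0.4801 -0.2533  0.105 ]
[463 212  15  12 109] [470.  217.5] [ 0.5091 -0.4478  0.105 ]
[431 229  13  13 106] [437.1 235.4] [ 0.4829 -0.4229  0.105 ]
[411 247  10  14 104] [415.5 254. ] [ 0.4579 -0.4092  0.105 ]
[555 312   5  10  37] [557.5 316.7] [ 0.4227 -0.6039  0.105 ]
```

View pics/w3.png

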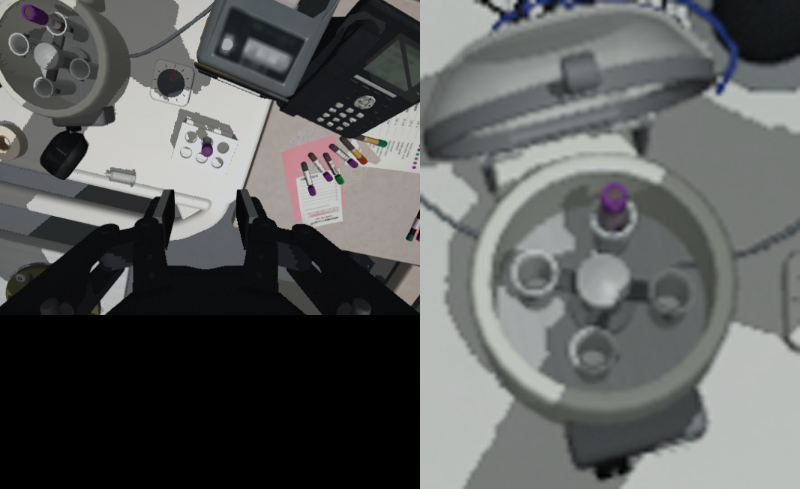

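The wrist image shows the gripper over the rack with the purple cap at (275,199). The top crop shows the lid standing open, bucket0 at about (282.5,217), bucket1 (267,195), bucket3 (304,201) and the balance tube's cap at (288.6,173).

play_rows(steps=[[[0, 0, 0.1, 0, 0, 0, 44], [0, 0, 0.12, 0, 0, 0, 44], [0, 0, 0.12, 0, 0, 0, 44], [0, 0, 0.12, 0, 0, 0, 44], [0, 0, 0.12, 0, 0, 0, 44], [0, 0, 0.12, 0, 0, 0, 44], [0, 0, 0.12, 0, 0, 0, 44], [0, 0, 0.12, 0, 0, 0, 44], [0, 0, 0.12, 0, 0, 0, 44], [0, 0, 0.1, 0, 0, 0, 44], [0, 0, 0, 0, 0, 0, 44]]])

```text
clock: 12.83
position: [0.4822, -0.2505, 0.236]
tool_rot: [-2.81, 1.386, 0.003]
contact_force: [0.6, -0.6, -0.1]
finger_gap: 0.0438
grasp_force: 0.0
```

Run:
```python
from h import *
import pickle
T=pickle.load(open("t3.pkl","rb"));W=pickle.load(open("w3.pkl","rb"))
for n,u,v,z in [("b0",282.5,216.9,.089),("b1",266.8,195.1,.089),("b3",304.1,200.6,.089),("bal",288.6,173.3,.134),("rim",286,199.65,.095)]: print("top",n,onz(T,u,v,z).round(4))
for n,u,v in [("b0",57,116),("b1",24,57),("b3",107,91),("b2",76,33)]: print("wrist",n,onz(W,u,v,.089).round(4))
rel([.4785,-.2538,.089]);print(np.round(env.get_state()["joints"],3), env.get_state()["tool_rot"])
```

```text
top b0 [ 0.5054 -0.0267  0.089 ]
top b1 [0.552  0.0057 0.089 ]
top b3 [ 0.5397 -0.0721  0.089 ]
top bal [ 0.5862 -0.0393  0.134 ]
top rim [ 0.5406 -0.0342  0.095 ]
wrist b0 [ 0.5058 -0.0273  0.089 ]
wrist b1 [0.5524 0.0062 0.089 ]
wrist b3 [ 0.54  -0.074  0.089]
wrist b2 [ 0.5833 -0.0415  0.089 ]
t 12.83 pos [ 0.4822 -0.2505  0.236 ] toolx [ 0.609 -0.793 -0.005] z [ 0.002  0.008 -1.   ] F [ 0.6 -0.6 -0.1] gap 0.0438 grasp 0.0
rel mm [  1.1   5.8 146.9]
[ 0.577  0.098 -0.151  1.699  0.007  1.347 -2.062] [-2.81047893e+00  1.38617578e+00  2.57710157e-03]
```

play_rows(steps=[[[0, 0, 0, 1.1, 5.8, 15, 44], [0, 0, 0, 0, 0, 25, 44], [0, 0, 0, 0, 0, 30, 44], [0, 0, 0, 0, 0, 30, 44], [0, 0, 0, 0, 0, 25, 44], [0, 0, 0, 0, 0, 15, 44], [0, 0, 0, 0, 0, 6.9, 44], [0, 0, 0, 0, 0, 0, 44], [0, 0, 0, 0, 0, 0, 44]]])

```text
clock: 13.58
position: [0.4782, -0.2554, 0.0895]
tool_rot: [-2.813, 1.384, 0.003]
contact_force: [0.8, 0.8, -0.0]
finger_gap: 0.0438
grasp_force: 0.0
```

Run:
```python
from h import *
rel([.4785,-.2538,.089])
def purple(c,z):
    h=cv2.cvtColor(c["img"],cv2.COLOR_RGB2HSV); m=cv2.inRange(h,(130,60,30),(165,255,255))
    nn,l,st,ce=cv2.connectedComponentsWithStats(m)
    for i in range(1,nn):
        if st[i,4]>60: print(st[i],ce[i].round(1),onz(c,*ce[i],z).round(4))
c=env.camera("wrist");purple(c,.1);print(proj(c,[.4785,-.2538,.105]))
```

```text
t 13.58 pos [ 0.4782 -0.2554  0.0895] toolx [ 0.61  -0.792 -0.005] z [ 0.001  0.007 -1.   ] F [ 0.8  0.8 -0. ] gap 0.0438 grasp 0.0
rel mm [-1.  -1.2  0.5]
[500  15  29  18 403] [514.1  23.5] [ 0.4687 -0.407   0.1   ]
[260 247  28  43 823] [273.4 266.9] [ 0.4792 -0.2569  0.1   ]
[[270.66297834 276.82747246]]
```

play_rows(steps=[[[0, 0, 0, 0, 0, 0, 5], [0, 0, 0, 0, 0, 0, 5], [0, 0, 0, 0, 0, 0, 5], [0, 0, 0, 0, 0, 0, 5], [0, 0, 0, 0, 0, 0, 5], [0, 0, 0, 0, 0, 0, 5], [0, 0, 0, 0, 0, -6, 5], [0, 0, 0, 0, 0, -8, 5], [0, 0, 0, 0, 0, -10, 5], [0, 0, 0, 0, 0, -10, 5]]], force=25)

```text
clock: 14.47
position: [0.4773, -0.2559, 0.1235]
tool_rot: [-2.812, 1.387, 0.005]
contact_force: [-0.1, 0.2, -0.3]
finger_gap: 0.0141
grasp_force: 24.4
```

play_rows(steps=[[[0, 0, 0, 0, 0, -15, 5], [0, 0, 0, 0, 0, -20, 5], [0, 0, 0, 0, 0, -20, 5], [0, 0, 0, 0, 0, -20, 5], [0, 0, 0, 0, 0, -15, 5], [0, 0, 0, 0, 0, 0, 5]]])

```text
clock: 14.97
position: [0.4793, -0.2576, 0.2173]
tool_rot: [-2.812, 1.387, -0.006]
contact_force: [-0.1, 0.5, -0.3]
finger_gap: 0.0141
grasp_force: 24.4
```

Run:
```python
from h import *
rel([.506,-.027,.214]);print(np.round(env.get_state()["joints"],3))
c=env.camera("scene");c2=env.camera("wrist")
import pickle;pickle.dump(c,open("s4.pkl","wb"))
def purple(c,z):
    h=cv2.cvtColor(c["img"],cv2.COLOR_RGB2HSV); m=cv2.inRange(h,(130,60,30),(165,255,255))
    nn,l,st,ce=cv2.connectedComponentsWithStats(m)
    for i in range(1,nn):
        if st[i,4]>60: print(st[i],ce[i].round(1),onz(c,*ce[i],z).round(4))
purple(c2,.22)
```

```text
t 14.97 pos [ 0.4793 -0.2576  0.2173] toolx [ 0.609 -0.794  0.001] z [ 0.006  0.004 -1.   ] F [-0.1  0.5 -0.3] gap 0.0141 grasp 24.4
rel mm [-166.8 -161.5    4.4]
[ 0.585  0.105 -0.146  1.729  0.009  1.304 -2.05 ]
[428   7  19  15 206] [436.8  13.9] [ 0.4954 -0.3939  0.22  ]
[437  44  19  12 195] [446.1  49.6] [ 0.4821 -0.3867  0.22  ]
[261 248  27  42 787] [273.5 267.4] [ 0.4773 -0.256   0.22  ]
[ 42 301  28  25 390] [ 55.9 312.4] [ 0.5602 -0.1535  0.22  ]
```

Run:
```python
from h import *
S=env.get_state();c=env.camera("wrist");r=R.from_rotvec(S["tool_rot"])
h=cv2.cvtColor(c["img"],cv2.COLOR_RGB2HSV); m=cv2.inRange(h,(130,60,30),(165,255,255))
m[:200]=0; ys,xs=np.where(m); k=(xs>240)&(xs<310); print(xs[k].min(),xs[k].max()+1,ys[k].min(),ys[k].max()+1)
for y in range(244,294,4): print(y,c["img"][y,273],end=" ")
print()
t=np.linspace(0,2*np.pi,60)
for dx in (-4,-2,0,2,4):
    def ring(z): return proj(c,np.array(S["position"])+r.apply(np.c_[dx+7.5*np.cos(t),7.5*np.sin(t),0*t+z]/1000))
    a=ring(-16);b=ring(10); print(dx,"top",a.min(0).round(1),a.max(0).round(1),"bot",b.min(0).round(1),b.max(0).round(1))
```

```text
261 288 248 290
244 [65 59 59] 248 [45 30 50] 252 [39 16 49] 256 [39 17 49] 260 [40 16 50] 264 [52 21 64] 268 [57 23 70] 272 [49 43 41] 276 [49 42 41] 280 [48 41 40] 284 [48 30 51] 288 [58 25 71] 292 [205 204 202] 
-4 top [258.5 269.2] [287.9 294.9] bot [260.5 246.9] [285.9 269.7]
-2 top [258.4 265.6] [288.  291.6] bot [260.5 243.8] [285.9 266.7]
0 top [258.3 262. ] [288.1 288.2] bot [260.4 240.6] [285.9 263.8]
2 top [258.3 258.4] [288.1 284.8] bot [260.4 237.5] [286.  260.7]
4 top [258.2 254.7] [288.2 281.4] bot [260.3 234.3] [286.  257.7]
```

play_rows(steps=[[[0, 0, 0, -10, -10, 0, 5], [0, 0, 0, -20, -19, 0, 5], [0, 0, 0, -20, -19, 0, 5], [0, 0, 0, -20, -19, 0, 5], [0, 0, 0, -20, -19.5, 0, 5], [0, 0, 0, -20, -20, 0, 5], [0, 0, 0, -20, -20, 0, 5], [0, 0, 0, -20, -20, 0, 5], [0, 0, 0, -15.8, -15, 0, 5], [0, 0, 0, 0, 0, 0, 5], [0, 0, 0, 0, 0, 0, 5], [0, 0, 0, 0, 0, 0, 5]]])

```text
clock: 16.12
position: [0.5039, -0.0269, 0.2135]
tool_rot: [-2.813, 1.387, 0.007]
contact_force: [-0.1, -0.8, 0.6]
finger_gap: 0.014
grasp_force: 24.4
```

Run:
```python
from h import *
import pickle
rel([.5066,-.0278,.119]);print(np.round(env.get_state()["joints"],3))
c=env.camera("wrist");pickle.dump(c,open("w5.pkl","wb"))
t=env.camera("top");s=env.camera("scene");pickle.dump((t,s),open("ts5.pkl","wb"))
for n,p in dict(b0=[.506,-.027,.089],b1=[.552,.006,.089],b3=[.54,-.073,.089],b2=[.586,-.0405,.089]).items(): print(n,proj(c,p).round(1),proj(s,p).round(1))
a=cv2.resize(c["img"],(480,360));b=cv2.resize(s["img"][130:250,210:320],(320,349),interpolation=cv2.INTER_CUBIC)
im=np.zeros((360,800,3),np.uint8);im[:,:480]=a;im[:349,480:]=b;save({"img":im},"w5.png")
```

```text
t 16.12 pos [ 0.5039 -0.0269  0.2135] toolx [ 0.609 -0.793 -0.006] z [-0.002  0.007 -1.   ] F [-0.1 -0.8  0.6] gap 0.014 grasp 24.4
rel mm [ 2.9 -1.3 94.5]
[ 0.352  0.036 -0.353  1.811  0.006  1.298 -2.489]
b0 [[271.9 197. ]] [[274.5 209.9]]
b1 [[212.7 195.2]] [[248.8 212.3]]
b3 [[272.8 135.6]] [[271.  191.5]]
b2 [[210.1 133.3]] [[246.2 193.6]]
```

View pics/w5.png

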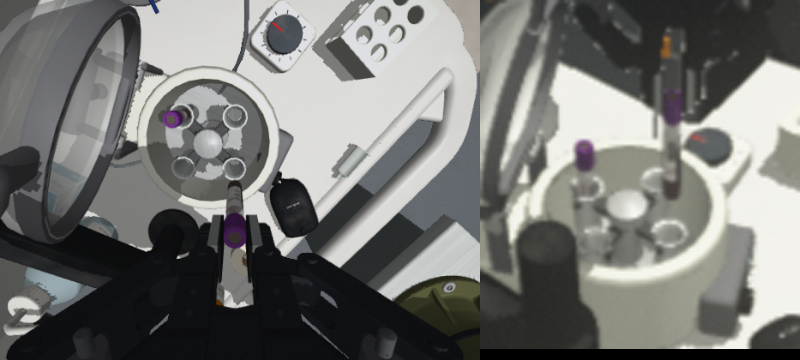

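The wrist image shows bucket0's ring at about (273,196), 1 px from prediction, and the tube hanging upright between the pads. I'll refine the ring centres numerically.

Run:
```python
from h import *
import pickle
c=pickle.load(open("w5.pkl","rb"))
g=cv2.cvtColor(c["img"],cv2.COLOR_RGB2GRAY)
P=dict(b0=[.506,-.027,.089],b1=[.552,.006,.089],b3=[.54,-.073,.089])
out={}
for n,p in P.items():
    u,v=proj(c,p)[0].round().astype(int); k=g[v-24:v+25,u-24:u+25]; big=cv2.resize(k,None,fx=8,fy=8,interpolation=cv2.INTER_CUBIC)
    h=cv2.HoughCircles(big,cv2.HOUGH_GRADIENT_ALT,1.5,40,param1=200,param2=.6,minRadius=60,maxRadius=130)
    for q in ([] if h is None else h[0]):
        x,y=(q[0]+.5)/8-.5+u-24,(q[1]+.5)/8-.5+v-24
        print(n,round(x,1),round(y,1),"r",round(q[2]/8,1),onz(c,x,y,.089).round(4))
```

```text
b0 273.1 195.8 r 12.7 [ 0.5058 -0.0286  0.089 ]
b3 274.6 136.9 r 15.2 [ 0.5381 -0.0731  0.089 ]
b3 274.6 136.9 r 13.5 [ 0.5381 -0.0731  0.089 ]
```

play_rows(steps=[[[0, 0, 0, 3.3, -0.5, 5, 5], [0, 0, 0, 0, 0, 10, 5], [0, 0, 0, 0, 0, 10, 5], [0, 0, 0, 0, 0, 7, 5], [0, 0, 0, 0, 0, 3, 5], [0, 0, 0, 0, 0, 0, 5], [0, 0, 0, 0, 0, 0, 5]]])

```text
clock: 16.85
position: [0.507, -0.0288, 0.1791]
tool_rot: [-2.812, 1.387, 0.005]
contact_force: [-0.4, 0.2, 0.2]
finger_gap: 0.0137
grasp_force: 24.4
```

Run:
```python
from h import *
import pickle
rel([.5063,-.0292,.118]);S=env.get_state();r=R.from_rotvec(S["tool_rot"])
c=env.camera("wrist");s=env.camera("scene")
a=cv2.resize(c["img"][170:300,200:340],(420,390),interpolation=cv2.INTER_CUBIC)
b=cv2.resize(s["img"][150:230,240:310],(341,390),interpolation=cv2.INTER_CUBIC)
save({"img":np.hstack([a,b])},"w6.png")
tb=np.array(S["position"])+r.apply([-.001,0,.083]);print(tb)
print("tubebottom",proj(c,tb),proj(s,tb),"b0",proj(c,[.5057,-.0278,.089]),proj(s,[.5057,-.0278,.089]))
```

```text
t 16.85 pos [ 0.507  -0.0288  0.1791] toolx [ 0.609 -0.793 -0.006] z [-0.     0.007 -1.   ] F [-0.4  0.2  0.2] gap 0.0137 grasp 24.4
rel mm [ 0.3  1.1 61.1]
[ 0.50634249 -0.02737071  0.09611705]
tubebottom [[273.16219777 214.05135256]] [[274.49842855 207.48029934]] b0 [[274.10710886 211.35878334]] [[274.84299207 209.66736886]]
```

View pics/w6.png

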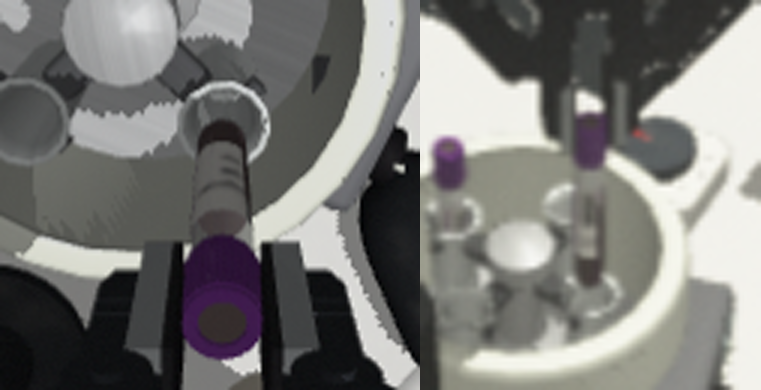

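The wrist crop shows the tube's bottom just over bucket0's mouth, with the ring centre at (275,212) and the tube end about 1 px left of it. I'll nudge it and lower slowly.

play_rows(steps=[[[0, 0, 0, 0.3, 0.9, 2, 5], [0, 0, 0, 0, 0, 3, 5], [0, 0, 0, 0, 0, 3, 5], [0, 0, 0, 0, 0, 3, 5], [0, 0, 0, 0, 0, 3, 5], [0, 0, 0, 0, 0, 3, 5], [0, 0, 0, 0, 0, 3, 5], [0, 0, 0, 0, 0, 0, 5]]])

```text
clock: 17.62
position: [0.5061, -0.0294, 0.1585]
tool_rot: [-2.812, 1.387, 0.007]
contact_force: [-0.7, 1.1, 0.0]
finger_gap: 0.014
grasp_force: 24.4
```

Inside the bucket now, with little force. Continuing.

play_rows(steps=[[[0, 0, 0, 0, 0, 4, 5], [0, 0, 0, 0, 0, 4, 5], [0, 0, 0, 0, 0, 4, 5], [0, 0, 0, 0, 0, 4, 5], [0, 0, 0, 0, 0, 4, 5], [0, 0, 0, 0, 0, 4, 5], [0, 0, 0, 0, 0, 4, 5], [0, 0, 0, 0, 0, 4, 5], [0, 0, 0, 0, 0, 0, 5], [0, 0, 0, 0, 0, 0, 5]]])

```text
clock: 18.45
position: [0.5064, -0.0293, 0.1271]
tool_rot: [-2.812, 1.387, 0.006]
contact_force: [0.1, 0.8, -0.4]
finger_gap: 0.0135
grasp_force: 24.4
```

play_rows(steps=[[[0, 0, 0, 0, 0, 1.5, 5], [0, 0, 0, 0, 0, 1.5, 5], [0, 0, 0, 0, 0, 1.5, 5], [0, 0, 0, 0, 0, 1.5, 5], [0, 0, 0, 0, 0, 0, 5], [0, 0, 0, 0, 0, 0, 5]]])

```text
clock: 18.95
position: [0.5065, -0.0292, 0.1213]
tool_rot: [-2.812, 1.387, 0.005]
contact_force: [0.2, -0.7, 0.1]
finger_gap: 0.0136
grasp_force: 24.4
```

play_rows(steps=[[[0, 0, 0, 0, 0, 0.8, 5], [0, 0, 0, 0, 0, 0.7, 5], [0, 0, 0, 0, 0, 0, 5]]])

```text
clock: 19.2
position: [0.5065, -0.0292, 0.1197]
tool_rot: [-2.812, 1.387, 0.005]
contact_force: [-0.6, 0.3, -0.4]
finger_gap: 0.014
grasp_force: 24.4
```

play_rows(steps=[[[0, 0, 0, 0, 0, 0.6, 5], [0, 0, 0, 0, 0, 0.6, 5], [0, 0, 0, 0, 0, 0, 5]]])

```text
clock: 19.45
position: [0.5069, -0.0292, 0.119]
tool_rot: [-2.811, 1.387, 0.004]
contact_force: [-0.1, 0.1, 1.6]
finger_gap: 0.0134
grasp_force: 24.6
```

play_rows(steps=[[[0, 0, 0, 0, 0, 0.5, 5], [0, 0, 0, 0, 0, 0.5, 5], [0, 0, 0, 0, 0, 0, 5]]])

```text
clock: 19.7
position: [0.5076, -0.0293, 0.119]
tool_rot: [-2.811, 1.387, 0.001]
contact_force: [-0.5, -0.2, 6.4]
finger_gap: 0.0139
grasp_force: 25.0
```

The tube is on the floor of the bucket, at the expected height with 6 N. Easing off, releasing and retreating straight up.

play_rows(steps=[[[0, 0, 0, 0, 0, -0.6, 5], [0, 0, 0, 0, 0, 0, 5], [0, 0, 0, 0, 0, 0, 17], [0, 0, 0, 0, 0, 0, 22], [0, 0, 0, 0, 0, 0, 28], [0, 0, 0, 0, 0, 0, 32], [0, 0, 0, 0, 0, 0, 32], [0, 0, 0, 0, 0, -4, 32], [0, 0, 0, 0, 0, -8, 32], [0, 0, 0, 0, 0, -12, 32], [0, 0, 0, 0, 0, -16, 32], [0, 0, 0, 0, 0, -20, 32]]])

```text
clock: 20.7
position: [0.5061, -0.0296, 0.1793]
tool_rot: [-2.812, 1.387, 0.006]
contact_force: [0.6, -0.1, 0.6]
finger_gap: 0.0319
grasp_force: 0.0
```

Run:
```python
from h import *
rel([.45,-.15,.2])
c=env.camera("wrist");s=env.camera("scene")
a=cv2.resize(c["img"],(440,330));b=cv2.resize(s["img"][120:250,200:320],(360,390),interpolation=cv2.INTER_CUBIC)
im=np.zeros((390,800,3),np.uint8);im[:330,:440]=a;im[:,440:]=b;save({"img":im},"w7.png")
for z in (.134,): print(proj(c,[.5057,-.0278,z]),proj(s,[.5057,-.0278,z]))
```

```text
t 20.7 pos [ 0.5061 -0.0296  0.1793] toolx [ 0.609 -0.793 -0.006] z [-0.001  0.007 -1.   ] F [ 0.6 -0.1  0.6] gap 0.0319 grasp 0.0
rel mm [ 61.2 117.8 -21.6]
[[272.41447162 231.85185771]] [[274.89692495 195.29724144]]
```

View pics/w7.png

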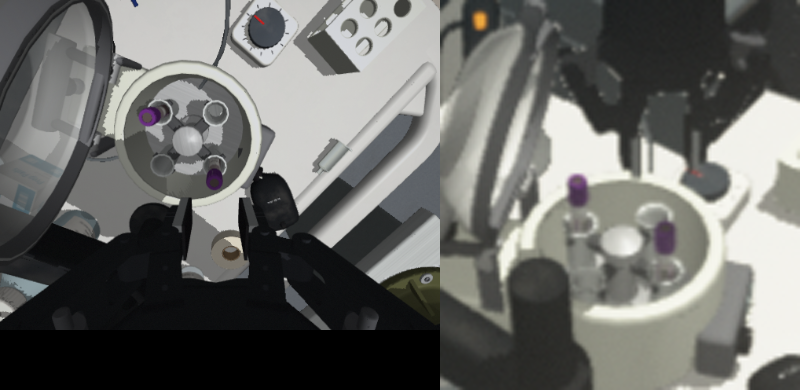

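The tube stands in bucket0, cap at (214,178) in the wrist view, straight opposite the balance tube, and the lid is still open. Backing off and handing in.

play_rows(steps=[[[0, 0, 0, 0, 0, -15, 32], [0, 0, 0, 0, 0, -15, 32], [0, 0, 0, 0, 0, -10, 32], [0, 0, 0, 0, 0, 0, 32], [0, 0, 0, 0, 0, 0, 32], [0, 0, 0, 0, 0, 0, 32]]])

```text
clock: 21.3
position: [0.5061, -0.0299, 0.2175]
tool_rot: [-2.812, 1.387, 0.006]
contact_force: [-0.0, -0.3, 0.1]
finger_gap: 0.0319
grasp_force: 0.0
```

```bash
python3 -c "
from station import env
print(env.sign_off())"
```

```text
the job is handed in; nothing more can be done
None
```

The lid stands open on its stop and the sample tube is down in the bucket opposite the balance tube; I handed the job in at about 21 s, and sign-off returned no verdict.

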